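# Put the tyre lever back under its keeper arm

## Task

Someone has tucked an open-and-ring spanner into the tyre-lever holder. Draw the spanner out from under the weighted keeper arm and lay it flat inside the shallow tray, then tuck the loose tyre lever, blade first, under the arm on top of the pile and push it fully home against the back stop, so that the arm holds it down. Leave the other things on the bench where they are.

Things in the scene. Friction and masses are not known exactly. Their poses are not given: they have to be found in the camera images.
- holder: Fixed dark steel tyre-lever holder; place and turn vary. Origin: on the bench under the channel's middle; +x along the channel from the open mouth to the back stop, z up. Channel x -50 to 50 mm, 34 mm wide inside; guides 4 mm thick and the stop are 54 mm high. Foot 90 mm wide, 6 mm high, x -55 to 95 mm; in front of x = -76 mm only bare bench.
- keeper (a joint): Angle (rad) of the weighted steel keeper arm, 28 mm wide, hinged across the channel behind the stop (holder x 72, z 66 mm), reaching to the mouth; grows as it rises. 0 lying on the 8 mm spanner, about 0.02 on the 10 mm lever, -0.07 lower limit (pad 1 to 2 mm above the pile), max 0.9. It falls freely by its weight and presses with 2 to 3 N. The weight's top is 87 mm above the bench.
- holder_mouth (a point): Middle of the channel's mouth (holder x = -50 mm) on the pile's top, 40 mm above the bench; axes as the holder's. The pile: two short flat steel levers 22 mm wide, one on the other in the channel, fixed, from holder x = -65 mm to the stop; a small ramp before it, 34 mm wide, falls 6 mm to x = -76 mm. On this surface the spanner lies and the tyre lever must lie.
- holder_stop (a point): Foot of the back stop's face (holder x = 50 mm) in the middle of the channel, at the height of the pile's top; axes as the holder's.
- spanner: Bare steel open-and-ring spanner, 200 mm long, 8 mm thick, 0.2 kg. Origin: middle of its underside; +x along it to the ring end, z up. Shank 14 mm wide from x = -62 to 71 mm; ring 28 mm, open jaw 32 mm across. Starts on the pile under the keeper arm, ring within 5 mm of the back stop, jaw half sticking out of the mouth.
- spanner_jaw (a point): End of the spanner's open jaw (x = -100 mm), at half thickness.
- spanner_ring (a point): End of the spanner's ring (x = 100 mm), at half thickness.
- tyre_lever: Tyre lever, a flat bar 190 mm long, 10 mm thick, 0.24 kg, lying flat on the bench. Origin: middle of its underside; +x to the blade's tip, z up. Black rubber handle 24 mm wide, x -95 to -15 mm; steel blade 18 mm wide to x = 75 mm; then a tip 15 mm wide, 6 mm thick to x = 95 mm. Fully home, its handle begins 10 mm before the channel's mouth and sticks out.
- lever_tip (a point): The end of the blade's tip (x = 95 mm), 3 mm above the underside.
- tray: Shallow dark steel tray, fixed, 270 mm (its x) by 170 mm (its y) outside, rim 14 mm high, walls and floor 3 mm. Origin: on the bench under its middle. It stands to the left or the right of the holder, the tyre lever on the other side.
- sprocket: Bystander: a flat steel sprocket, 110 mm across, 7 mm high. Origin: middle of the underside.
- piston: Bystander: an aluminium piston standing up, 54 mm across, 56 mm high.
- carton: Bystander: a cardboard carton 90 x 60 x 50 mm.
- oil_bottle: Bystander: a yellow plastic oil bottle 72 mm across, 190 mm high.
- screwdriver: Bystander: a screwdriver 190 mm long, lying in front of the robot.
- brake_pad: Bystander: a brake pad 85 x 44 x 13 mm, lying in front of the robot.
- keeper_pad (a point): Middle of the arm's underside that presses on the pile (holder x = -30 mm); part of the arm. From here a flared lip slopes up towards the mouth at about 35 degrees, to holder x = -68 mm, 77 mm above the bench at joint 0 (67 mm at the lower limit): a thing slid in along the pile rides under the lip and lifts the arm by itself (push up to about 10 N).
Things that resemble listed ones, but are neither listed nor needed, are in the scene too. Leave any orange look-alike of the tyre_lever alone.

How it is judged (in metres and radians):
On the way, in this order (a step that is already met when the one before it is completed fails the run):
1. the spanner is out of the holder and lies in the tray (x of spanner_jaw in the frame of tray between -0.134 and 0.134 m and y of spanner_jaw in the frame of tray between -0.084 and 0.084 m and z of each of spanner_jaw, spanner_ring in the frame of tray below 0.013 m and x of spanner_ring in the frame of tray between -0.134 and 0.134 m and y of spanner_ring in the frame of tray between -0.084 and 0.084 m and linear speed of spanner below 0.02 m/s), for 0.2 s.
2. the tyre lever lies on the pile, home against the stop, with the keeper arm on it (x of lever_tip in the frame of holder between 0.042 and 0.054 m and y of lever_tip in the frame of holder between -0.012 and 0.012 m and z of tyre_lever in the frame of holder between 0.036 and 0.044 m and angle between the x axis of tyre_lever and the x axis of holder, either way round below 0.16 rad and value of joint keeper between 0.004 and 0.05 rad and linear speed of tyre_lever below 0.02 m/s), for 0.2 s.
At the end, for the whole second after the job is handed in: Spanner still, both ends inside the tray and below its rim's top; tyre lever at rest on the pile (within 4 mm in height, 0.16 rad of the channel's line), blade tip within 8 mm of the stop and 12 mm of the channel's middle, the keeper arm lying on it (joint 0.004 to 0.05) (all of step 1 and all of step 2); the robot touches nothing.
It fails at once if a bystander (sprocket, piston, carton, oil bottle, screwdriver, brake pad) is moved more than 30 mm (distance of any of sprocket, piston, carton, oil_bottle, screwdriver, brake_pad from where it was at the start of the episode above 0.03 m).
It also fails if it takes over 64 s, if anything falls off the work surface, if the arm or the gripper's body presses on something with over 40 N, if the wrist force passes 120 N, or if a joint passes its speed limit or range.

## Robot

A 7-joint arm with a two-finger parallel gripper is mounted at the origin on the work surface. World frame = base frame: x ahead of the robot, y to its left, z up, the work surface at z = 0. Lengths are in m, angles in degrees, forces in N, time in s.
With the tool pointing down it reaches from about 0.425 to 0.875 m from the base axis. Payload 4.7 kg.
Tool frame: the origin (TCP) lies at the very end of the fingers, on their centre line; the grasp point (between the pads) lies 19 mm behind it; z points along the fingers, y is the line along which they close (so a half turn about z gives the same grasp; the last joint's range is limited). The gripper opens to 87 mm and grips with 3 to 60 N. Pads are 19 mm wide; open, the fingers measure 117 mm over their backs; the gripper's body (75 mm by 190 mm) begins 51 mm behind the grasp point.
Start: joints at [68.875, 18.392, -4.016, 83.108, 1.295, 78.541, -3.26], TCP at [0.243, -0.603, 0.223] pointing down, gripper open.
Joint ranges: [-163.93, 163.93], [-17.29, 119.83], [-79.2, 71.16], [3.27, 140.29], [-89.18, 269.18], [5.43, 117.66], [-154.24, 154.24]. Speed limits (degrees/s): [147.25, 147.25, 180, 180, 180, 180, 180].

## Interface

Orientations are given as [roll, pitch, yaw] about the fixed x, y, z axes, in that order (R = Rz(yaw) Ry(pitch) Rx(roll)).
In Python, from cell import telemetry, cams, env gives the robot as it stands.
- The arm moves only by the tool arm_command, never from a script. Its argument "series" is text: rows parted by semicolons, each of 5 numbers parted by spaces: the shift along the tool's x, y, z in mm, then the turn about the tool's z in rad, then the closure in counts, from 0 (fully open) to 255 (shut). A call has 1 to 20 rows; each row shifts and turns the commanded pose from where the row before left it, along the tool's axes as they then stand; what a row does not reach is not made up. A row lasts 1/12 s, in which the tool goes at most 41.7 mm and 7.16 degrees, less where a joint would pass 70% of its speed; a pose out of reach is approached as far as the arm can. A call is refused whole if a number of a shift passes 41.7 or a number of a turn 0.125, either way. A call with a gripper value outside its range is refused whole. The fingers move at their own pace and stop on an object; "squeeze" is the grip in N (left out, the last holds). Time passes only in rows, so rows that do not move let the fingers close. It gives the time, the measured TCP pose, the force, the opening and the grip force at its end, in the units of the state.
- telemetry.get_obs(): the state, without advancing time (a new reading comes with each control period).
- cams.read_camera(name): name is "side" or "top"; returns the picture (384x512x3 uint8, blue, green, red); there is no depth.
- cams.calibration(name): a dict with "K" (3x3 intrinsics, pixels), "dist" ([k1, k2, p1, p2, k3] as OpenCV has them; the pictures are not rectified), "origin" and "rotation" of the camera in the world. Camera axes: x right, y down, z forward; pixel columns grow to the right and rows downward; lengths in m; the calibration is good to about 2 mm. A picture is of the moment at which its call begins. calibration takes no time and is no camera call.
- env.sign_off(): hands the job in; it is judged then, once.
The state is a dict: "time_s": time; "qpos": joint angles; "joint_velocities": joint speeds; "effort": joint torques, N m; "tool_pos": TCP position; "tool_rot": TCP orientation; "force": force on the tool from outside, world axes, zero at the start; "wrist_torque": the same for the moment, N m; "grip_width": finger opening in m; "grasp_force": force on a finger pad.
Only numpy, scipy, OpenCV 4.12 (cv2) and the standard library are available. Lean on these libraries where they do the work, as an engineer would, in place of code of your own. Each camera call takes 0.05 s, during which the arm holds its last target. There are 200 camera calls.

## Working session

There is one attempt and no reset: what is moved stays moved. The work goes in short steps, Python scripts to look and compute and a tool call to move; the robot and the scene stay as the last step left them, time stands still between calls to the robot, and variables do not carry over. Pictures are saved under pics/ and viewed, at most 10 in all, crops included, and the job is handed in when it is done.

Besides the shell and the picture viewer there is one more tool, called after ">>>" as name(argument=value, ...) on one line, values as JSON. arm_command: Moves the arm, as the interface text tells. Its arguments: {"type":"object","properties":{"series":{"type":"string"},"squeeze":{"type":"number"}},"required":["series"]}

```bash
ls; mkdir -p pics; python3 - <<'E'
from cell import telemetry,cams,env
import cv2,numpy as np
o=telemetry.get_obs();print(o)
for n in("top","side"):
    im=cams.read_camera(n);cv2.imwrite(f"pics/{n}0.png",im)
    cv2.imwrite(f"pics/{n}0v.png",cv2.resize(im,(800,600),interpolation=cv2.INTER_CUBIC))
    c=cams.calibration(n);print(n,c)
E
```

```text
pics
{'time_s': 0.0, 'qpos': array([68.87501952, 18.43832964, -4.01405949, 83.17534932,  1.2967563 ,
       78.54199741, -3.2615204 ]), 'joint_velocities': array([-0.00400064,  0.09435479,  0.02165721,  0.0759848 , -0.00208302,
       -0.08417483, -0.02311839]), 'effort': array([ 3.37141892e-04, -4.91291320e+01, -4.03338745e-01, -3.12522447e+01,
       -6.38079084e-02,  4.38318180e-02,  1.92982707e-04]), 'tool_pos': array([ 0.24250376, -0.60246009,  0.2214657 ]), 'tool_rot': array([-1.79889661e+02,  8.05212470e-03,  2.19321810e+01]), 'force': array([ 0.28304561,  0.28130479, -0.43419542]), 'wrist_torque': array([0.04109376, 0.01183067, 0.02935398]), 'grasp_force': 0.0, 'grip_width': 0.08725190765758058}
top {'K': array([[434.66038346,   0.        , 246.42653696],
       [  0.        , 434.66038346, 190.06927251],
       [  0.        ,   0.        ,   1.        ]]), 'dist': array([0.02619603, 0.        , 0.        , 0.        , 0.        ]), 'origin': array([0.37740324, 0.03562939, 1.40327523]), 'rotation': array([-172.74538096,   -0.39049834,  -88.50637354])}
side {'K': array([[369.20102983,   0.        , 254.71668087],
       [  0.        , 369.20102983, 193.9987692 ],
       [  0.        ,   0.        ,   1.        ]]), 'dist': array([-0.04719074,  0.        ,  0.        ,  0.        ,  0.        ]), 'origin': array([0.15920266, 0.80001632, 0.54575107]), 'rotation': array([-119.13359749,   -0.26095354, -153.01873764])}
```

View pics/top0v.png

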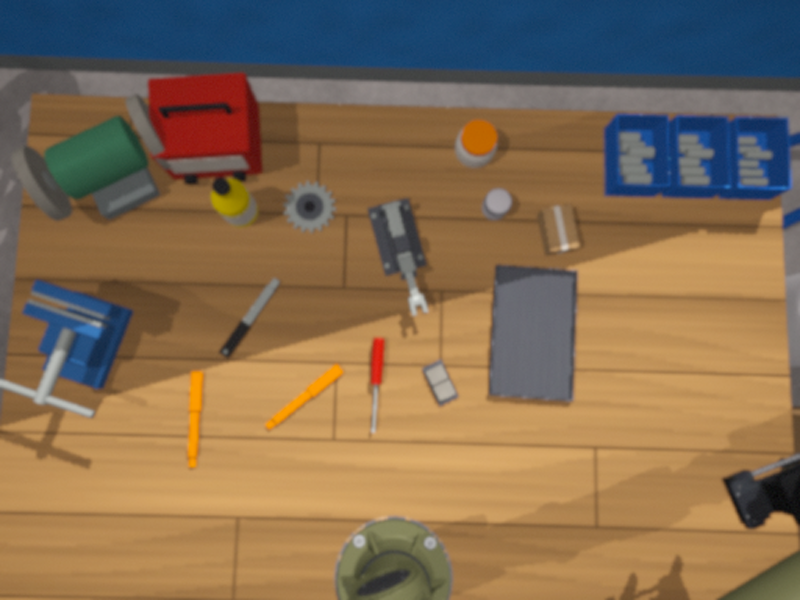

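View pics/side0v.png

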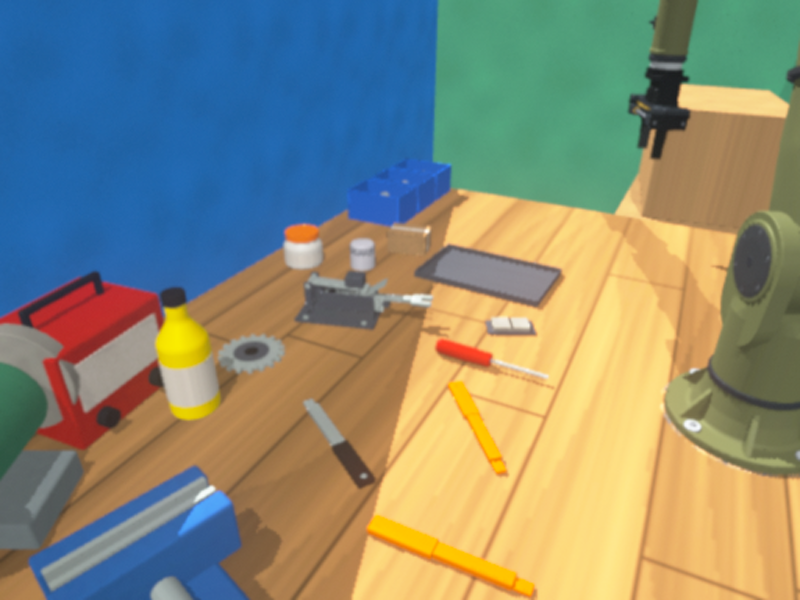

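The top view shows the holder at (398,237), with the spanner jaw sticking out at (418,310). The tray is at (533,335). The tyre lever is at (250,317), with its black handle low-left and its steel tip at (277,281). Two look-alikes are at (195,418) and (305,397). Both are orange, so the black-and-steel bar at (250,317) is the tyre lever. Next I'll measure and confirm it in an enlarged crop.

```bash
cat > h.py <<'E'
import cv2,numpy as np
from scipy.spatial.transform import Rotation as R
from cell import telemetry,cams,env
def ray(n,uv):
    c=cams.calibration(n)
    p=cv2.undistortPoints(np.array(uv,float).reshape(-1,1,2),c["K"],c["dist"]).reshape(-1,2)
    Rm=R.from_euler("xyz",c["rotation"],degrees=True).as_matrix()
    return c["origin"],np.c_[p,np.ones(len(p))]@Rm.T
def onplane(n,uv,z):
    o,d=ray(n,uv);return (o+d*((z-o[2])/d[:,2])[:,None])[:,:2]
def proj(n,P):
    c=cams.calibration(n);Rm=R.from_euler("xyz",c["rotation"],degrees=True).as_matrix()
    rv=cv2.Rodrigues(Rm.T)[0]
    return cv2.projectPoints(np.array(P,float).reshape(-1,3),rv,-Rm.T@c["origin"],c["K"],c["dist"])[0].reshape(-1,2)
E
python3 - <<'E'
from h import *
t=cv2.imread("pics/top0.png");s=cv2.imread("pics/side0.png")
a=cv2.resize(t[120:210,225:285],(400,600),interpolation=cv2.INTER_CUBIC)
b=cv2.resize(t[170:235,135:185],(300,390),interpolation=cv2.INTER_CUBIC)
c=cv2.resize(s[165:215,185:285],(400,200),interpolation=cv2.INTER_CUBIC)
m=np.zeros((600,800,3),np.uint8);m[:,:400]=a;m[:390,400:700]=b;m[400:,400:]=c
cv2.imwrite("pics/crop1.png",m)
# bench: non-wood colours => low saturation
hsv=cv2.cvtColor(t,cv2.COLOR_BGR2HSV)
mk=((hsv[...,1]<90)).astype(np.uint8)
n,l,st,ce=cv2.connectedComponentsWithStats(mk)
for i in range(1,n):
    x,y,w,h,A=st[i]
    if A>60 and 100<x<400 and 100<y<280:
        r=cv2.minAreaRect(np.argwhere(l==i)[:,::-1].astype(np.float32))
        box=cv2.boxPoints(r);print(st[i],np.round(r[0],1),np.round(r[1],1),round(r[2],1),np.round(onplane("top",box,0.0),3).tolist())
E
```

```text
[137 115   9   9  62] [141. 119.] [8. 8.] 90.0 [[0.797, 0.4], [0.798, 0.373], [0.771, 0.372], [0.77, 0.398]]
[181 116  34  33 817] [197.5 132. ] [32. 33.] 90.0 [[0.798, 0.254], [0.801, 0.145], [0.693, 0.141], [0.69, 0.249]]
[308 120  20  21 320] [317.6 130.3] [17.4 21.5] 26.6 [[0.742, -0.158], [0.808, -0.189], [0.783, -0.241], [0.717, -0.21]]
[144 126  20  18 130] [155.6 136.9] [10.7 22.2] 52.6 [[0.715, 0.374], [0.763, 0.318], [0.734, 0.295], [0.687, 0.351]]
[ 236  127   38   75 1481] [257.4 165.2] [74.7 27.4] 75.2 [[0.747, 0.075], [0.773, -0.012], [0.534, -0.08], [0.509, 0.006]]
[354 131  11  31 170] [358.9 145.9] [30.3  6.6] 80.9 [[0.761, -0.318], [0.765, -0.339], [0.665, -0.354], [0.661, -0.333]]
[ 313  170   57   87 4492] [341.2 213. ] [54.1 85. ] 3.0 [[0.356, -0.184], [0.631, -0.196], [0.627, -0.373], [0.352, -0.356]]
[142 178  37  50 377] [159.8 202.2] [ 7.2 59.4] 35.2 [[0.436, 0.37], [0.596, 0.268], [0.583, 0.248], [0.423, 0.351]]
[270 230  23  30 372] [281.4 244.3] [26.8 13.9] 63.4 [[0.411, -0.046], [0.432, -0.086], [0.357, -0.125], [0.336, -0.086]]
[237 247   5  30  99] [239.3 261.5] [ 3.3 29.2] 3.8 [[0.281, 0.054], [0.373, 0.051], [0.372, 0.04], [0.28, 0.044]]
```

View pics/crop1.png

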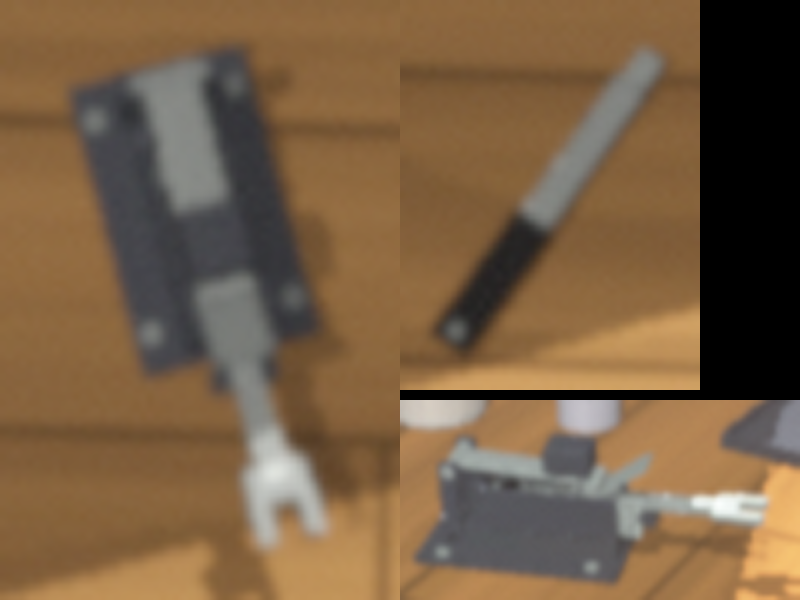

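The crop confirms the tyre lever: black handle with a rivet at crop (455,330) and grey blade with its tip at (650,55). Nothing on it is orange. The foot corners are at (72,92), (243,45), (315,325) and (145,375). The jaw tips are at (265,548) and (318,530).

```bash
python3 - <<'E'
from h import *
A=lambda p:(np.array(p,float)+.5)/(400/60)-.5+[225,120]
B=lambda p:(np.array(p,float)-[400,0]+.5)/6-.5+[135,170]
f=onplane("top",A([(72,92),(243,45),(315,325),(145,375)]),.006);print("foot",f.round(3).tolist(),[np.linalg.norm(f[i]-f[(i+1)%4]).round(3) for i in range(4)])
ax=(f[0]+f[1]-f[2]-f[3])/2;ax/=np.linalg.norm(ax);print("holder yaw",np.degrees(np.arctan2(ax[1],ax[0])),"origin",f.mean(0)-.02*ax,"mouth",f.mean(0)-.07*ax,"stop",f.mean(0)+.03*ax)
j=onplane("top",A([(265,548),(318,530),(243,365),(276,462)]),.048);print("jaw",j.round(3).tolist(), j[:2].mean(0))
v=onplane("top",A([(252,385),(264,430)]),.048);print("shank",v)
d=v.mean(0)-j[:2].mean(0);print("sp yaw",np.degrees(np.arctan2(d[1],d[0])))
L=onplane("top",B([(650,52),(455,340),(537,220)]),.009);d=L[0]-L[1];print("lever",L.round(3).tolist(),np.linalg.norm(d),np.degrees(np.arctan2(d[1],d[0])),"mid",(L[0]+L[1])/2)
tr=cv2.minAreaRect
t=cv2.imread("pics/top0.png");hsv=cv2.cvtColor(t,cv2.COLOR_BGR2HSV)
n,l,st,ce=cv2.connectedComponentsWithStats((hsv[...,1]<90).astype(np.uint8))
i=l[213,341];q=onplane("top",np.argwhere(l==i)[:,::-1].astype(float),.007)
print("tray",cv2.minAreaRect((q*1000).astype(np.float32)))
for i,P in((144,(159.8,202.2)),):
    i=l[202,160]; q=onplane("top",np.argwhere(l==i)[:,::-1].astype(float),.009);print("lever mask",l[202,160],cv2.minAreaRect((q*1000).astype(np.float32)))
# side check of jaw end
S=lambda p:(np.array(p,float)-[400,400]+.5)/4-.5+[185,165]
print("side jaw",onplane("side",S([(767,507)]),.046), "predict",proj("side",[[*j[:2].mean(0),.046]]),S((765,507)))
E
```

```text
foot [[0.743, 0.072], [0.769, -0.012], [0.629, -0.05], [0.602, 0.032]] [np.float64(0.088), np.float64(0.145), np.float64(0.087), np.float64(0.146)]
holder yaw 15.57208761440304 origin [0.66643367 0.00518384] mouth [ 0.618269   -0.00823868] stop [0.71459834 0.01860637]
jaw [[0.515, -0.026], [0.524, -0.051], [0.601, -0.014], [0.556, -0.03]] [ 0.51925041 -0.03850616]
shank [[ 0.59199576 -0.01836115]
 [ 0.57064364 -0.02449123]]
sp yaw 15.38562018397758
lever [[0.588, 0.259], [0.43, 0.355], [0.495, 0.315]] 0.1845658109801454 -31.381503802191993 mid [0.50875634 0.30704482]
tray ((491.8334655761719, -276.03167724609375), (174.15025329589844, 274.00762939453125), 87.01541137695312)
lever mask 16 ((508.6617736816406, 307.2833251953125), (23.554733276367188, 189.00064086914062), 57.75672912597656)
side jaw [[ 0.51670304 -0.04174191]] predict [[275.07872801 191.664744  ]] [275.875 191.375]
```

Heights and sizes check out: the foot measures 146×88 mm, the lever 189 mm, and the jaw agrees in both views. I'll grasp the shank at (0.570, −0.0245) with yaw 15.4°.

>>> arm_command(series="0 0 0 0.113 0; 28 -28 0 0 0; 28 -28 0 0 0; 28 -28 0 0 0; 28 -28 0 0 0; 28 -28 0 0 0; 28 -28 0 0 0; 28 -28 0 0 0; 28 -28 0 0 0; 28 -28 0 0 0; 28 -28 0 0 0; 28 -28 0 0 0; 28 -28 0 0 0; 28 -28 0 0 0; 28 -28 0 0 0; 28 -28 0 0 0; 28 -28 0 0 0; 22 -22 20 0 0; 0 0 20 0 0; 0 0 0 0 0", squeeze=50)

```text
time_s: 1.77
tool_pos: [0.5681, -0.022, 0.1782]
tool_rot: [-179.8, 0.4, 15.7]
force: [-0.7, -1.5, -0.6]
grip_width: 0.0872
grasp_force: 0.0
```

>>> arm_command(series="1 3 25 0 0; 0 0 30 0 0; 0 0 30 0 0; 0 0 15 0 0; 0 0 0 0 0; 0 0 0 0 0")

```text
time_s: 2.27
tool_pos: [0.5717, -0.0288, 0.0826]
tool_rot: [180.0, 0.1, 15.3]
force: [-0.1, 0.1, -0.3]
grip_width: 0.0871
grasp_force: 0.0
```

```bash
python3 - <<'E'
from h import *
o=telemetry.get_obs();print(o["tool_pos"],o["tool_rot"],o["qpos"])
t=cams.read_camera("top");s=cams.read_camera("side");cv2.imwrite("pics/t1.png",t);cv2.imwrite("pics/s1.png",s)
m=np.hstack([cv2.resize(t[120:220,210:310],(400,400),interpolation=3),cv2.resize(s[140:240,190:290],(400,400),interpolation=3)])
cv2.imwrite("pics/c2.png",m)
E
```

```text
[ 0.57170973 -0.02882873  0.08258341] [1.79994074e+02 8.92997422e-02 1.53442956e+01] [ 27.19007074  18.22378266 -31.42298156 102.71474436  10.66011014
  62.0938435  -82.64141792]
```

View pics/c2.png

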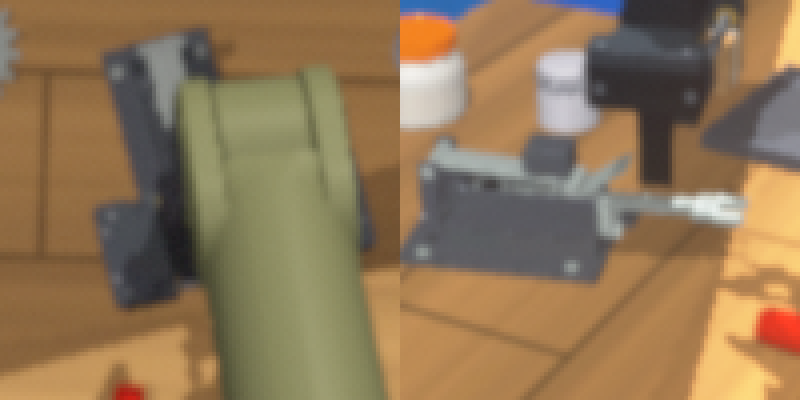

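The close view shows the near finger at crop (655,185), over the bare shank between the mouth ramp and the jaw. I'll correct 4 mm sideways, go down and close.

>>> arm_command(series="-0.5 -4.5 14 0 0; 0 0 14 0 0; 0 0 14 0 0; 0 0 13 0 0; 0 0 0 0 0; 0 0 0 0 120; 0 0 0 0 200; 0 0 0 0 255; 0 0 0 0 255; 0 0 0 0 255; 0 0 0 0 255; 0 0 0 0 255", squeeze=50)

```text
time_s: 3.37
tool_pos: [0.5707, -0.0231, 0.0277]
tool_rot: [180.0, -0.0, 15.5]
force: [-0.3, -0.5, 0.3]
grip_width: 0.0484
grasp_force: 0.0
```

>>> arm_command(series="0 0 0 0 255; 0 0 0 0 255; 0 0 0 0 255; 0 0 0 0 255; 0 0 0 0 255; 0 0 0 0 255; 0 0 0 0 255; 0 0 0 0 255")

```text
time_s: 4.03
tool_pos: [0.5704, -0.0229, 0.0275]
tool_rot: [-180.0, 0.0, 15.5]
force: [-1.0, 1.3, 0.1]
grip_width: 0.0131
grasp_force: 49.9
```

>>> arm_command(series="-4 0 -0.5 0 255; -8 0 0 0 255; -10 0 0 0 255; -10 0 0 0 255; -10 0 0 0 255; -10 0 0 0 255; -10 0 0 0 255; -10 0 0 0 255; -10 0 0 0 255; -10 0 0 0 255; -10 0 0 0 255; -10 0 0 0 255; -10 0 0 0 255; -10 0 0 0 255; -5 0 0 0 255; 0 0 0 0 255; 0 0 0 0 255")

```text
time_s: 5.45
tool_pos: [0.4386, -0.0599, 0.0282]
tool_rot: [180.0, -0.0, 15.4]
force: [0.2, -0.2, -2.5]
grip_width: 0.0134
grasp_force: 49.9
```

>>> arm_command(series="0 0 -10 0 255; 0 0 -20 0 255; 0 0 -20 0 255; 0 0 -10 0 255; -3 12 0 0 255; -6 24 0 0 255; -6 24 0 0 255; -6 24 0 0 255; -6 24 0 0 255; -6 24 0 0 255; -6 24 0 0 255; -6 24 0 0 255; -6 24 0 0 255; 0 3 0 0.107 255; 0 0 0 0.107 255; 0 0 0 0.107 255; 0 0 0 0 255; 0 0 0 0 255")

```text
time_s: 6.95
tool_pos: [0.4449, -0.2726, 0.0881]
tool_rot: [-180.0, -0.0, -2.7]
force: [0.4, -0.5, -2.2]
grip_width: 0.0136
grasp_force: 49.9
```

```bash
python3 - <<'E'
from h import *
o=telemetry.get_obs();print(o["tool_pos"],o["tool_rot"],o["qpos"])
t=cams.read_camera("top");s=cams.read_camera("side");cv2.imwrite("pics/t2.png",t);cv2.imwrite("pics/s2.png",s)
m=np.hstack([cv2.resize(t[130:270,230:380],(400,373),interpolation=3),cv2.resize(s[70:220,210:371],(400,373),interpolation=3)])
cv2.imwrite("pics/c3.png",m)
E
```

```text
[ 0.44488836 -0.27261423  0.08813034] [-1.79994851e+02 -6.79071032e-03 -2.73770292e+00] [ 46.12634034  10.26159386 -19.06210207 109.8090421    3.8230421
  60.53170732 -67.2726828 ]
```

View pics/c3.png

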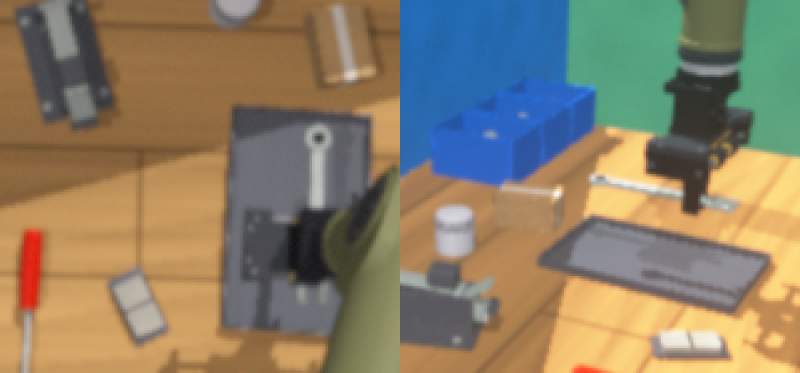

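The spanner hangs level over the tray, with its ring at crop (318,135) inside the rim. I'll lower and release.

>>> arm_command(series="0 0 15 0 255; 0 0 20 0 255; 0 0 20 0 255; 0 0 15 0 255; 0 0 8 0 255; 0 0 3 0 255; 0 0 0 0 255; 0 0 0 0 255; 0 0 0 0 150; 0 0 0 0 100; 0 0 0 0 100; 0 0 0 0 100; 0 0 0 0 100")

```text
time_s: 8.13
tool_pos: [0.4449, -0.273, 0.0076]
tool_rot: [180.0, -0.0, -2.9]
force: [-0.4, 0.6, -0.0]
grip_width: 0.0388
grasp_force: 0.0
```

>>> arm_command(series="0 0 -10 0 100; 0 0 -25 0 100; 0 0 -30 0 0; 0 0 -30 -0.12 0; 0 0 -20 -0.12 0; 0 0 0 -0.12 0; 0 0 0 -0.12 0; 0 0 0 -0.12 0; 0 0 0 -0.12 0; 0 0 0 -0.12 0; 0 0 0 -0.12 0; 0 0 0 -0.12 0; 0 0 0 -0.12 0; 0 0 0 -0.12 0; 0 0 0 -0.12 0; 0 0 0 -0.12 0; 0 0 0 -0.12 0; 0 0 0 -0.12 0; 0 0 0 -0.12 0; 0 0 0 -0.12 0")

```text
time_s: 9.8
tool_pos: [0.4446, -0.2728, 0.1229]
tool_rot: [180.0, 0.0, 114.3]
force: [-0.2, 0.1, -0.5]
grip_width: 0.0871
grasp_force: 0.0
```

>>> arm_command(series="0 0 0 -0.12 0; 0 0 0 -0.12 0; 0 0 0 -0.12 0; 0 0 0 -0.12 0; 0 0 0 -0.12 0; 0 0 0 0 0")

```text
time_s: 10.3
tool_pos: [0.4446, -0.2729, 0.1228]
tool_rot: [-180.0, 0.0, 148.5]
force: [-0.1, 0.5, 0.5]
grip_width: 0.087
grasp_force: 0.0
```

>>> arm_command(series="9 16 0 0 0; 18 32 0 0 0; 18 32 0 0 0; 18 32 0 0 0; 18 32 0 0 0; 18 32 0 0 0; 18 32 0 0 0; 18 32 0 0 0; 18 32 0 0 0; 18 32 0 0 0; 18 32 0 0 0; 18 32 0 0 0; 18 32 0 0 0; 18 32 0 0 0; 18 32 0 0 0; 18 32 0 0 0; 18 32 0 0 0; 10 16 0 0 0; 0 0 0 0 0; 0 0 0 0 0")

```text
time_s: 11.97
tool_pos: [0.4681, 0.3527, 0.1222]
tool_rot: [-180.0, -0.0, 148.3]
force: [0.3, -1.1, 0.4]
grip_width: 0.0869
grasp_force: 0.0
```

```bash
python3 - <<'E'
from h import *
o=telemetry.get_obs();print(o["tool_pos"],o["tool_rot"],o["qpos"])
t=cams.read_camera("top");s=cams.read_camera("side");cv2.imwrite("pics/t3.png",t);cv2.imwrite("pics/s3.png",s)
m=np.hstack([cv2.resize(t[130:280,120:380],(520,300),interpolation=3),cv2.resize(s[200:350,170:310],(280,300),interpolation=3)])
cv2.imwrite("pics/c4.png",m)
hsv=cv2.cvtColor(t,cv2.COLOR_BGR2HSV)
b=cv2.inRange(t[172:262,315:368],(165,165,165),(255,255,255))
p=np.argwhere(b>0)[:,::-1]+[315,172]
q=onplane("top",p.astype(float),.011)*1000
print(len(q),cv2.minAreaRect(q.astype(np.float32)))
E
```

```text
[0.46812262 0.35272127 0.12217973] [-1.79990722e+02 -3.27210981e-02  1.48340601e+02] [  5.27538052  23.70073563 -54.99851528  98.12146604  20.61050563
  69.05783571   3.36153965]
209 ((498.98126220703125, -272.942138671875), (22.2972354888916, 174.1131134033203), 89.83443450927734)
```

View pics/c4.png

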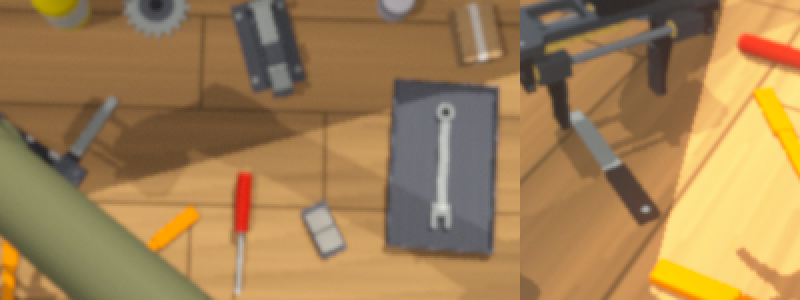

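The spanner lies flat in the tray, with its ring at crop (445,112) and its jaw at (440,215). The gripper overshot the lever by about 19 mm, so I'll correct that and descend.

>>> arm_command(series="-4 -9 0 0 0; -4.5 -8.5 10 0 0; 0 0 20 0 0; 0 0 20 0 0; 0 0 20 0 0; 0 0 10 0 0; 0 0 0 0 0; 0 0 0 0 0")

```text
time_s: 12.73
tool_pos: [0.4673, 0.3308, 0.0422]
tool_rot: [-180.0, 0.0, 148.2]
force: [0.2, 0.1, -0.1]
grip_width: 0.0871
grasp_force: 0.0
```

>>> arm_command(series="2.5 1.5 10 0 0; 0 0 15 0 0; 0 0 10 0 0; 0 0 4 0 0; 0 0 0 0 120; 0 0 0 0 200; 0 0 0 0 255; 0 0 0 0 255; 0 0 0 0 255; 0 0 0 0 255; 0 0 0 0 255; 0 0 0 0 255; 0 0 0 0 255; 0 0 0 0 255; 0 0 0 0 255; 0 0 0 0 255; 0 0 0 0 255", squeeze=55)

```text
time_s: 14.15
tool_pos: [0.4655, 0.3346, 0.003]
tool_rot: [-180.0, 0.0, 148.3]
force: [-0.1, 0.2, 0.5]
grip_width: 0.0231
grasp_force: 55.0
```

>>> arm_command(series="0 0 -8 0 255; 0 0 -20 0 255; 0 0 -25 0 255; 0 0 -25 0 255; 0 0 -20 0 255; 0 0 -9 -0.06 255; 0 0 0 -0.11 255; 0 0 0 -0.11 255; 0 0 0 -0.11 255; 0 0 0 -0.11 255; 0 0 0 -0.11 255; 0 0 0 -0.11 255; 0 0 0 -0.1 255; 0 0 0 0 255; 0 0 0 0 255")

```text
time_s: 15.4
tool_pos: [0.4653, 0.3344, 0.1099]
tool_rot: [180.0, -0.0, -164.9]
force: [-0.1, 0.3, -2.6]
grip_width: 0.0228
grasp_force: 55.0
```

>>> arm_command(series="5 -14.5 0 0 255; 10.3 -28.5 0 0 255; 10.3 -28.5 0 0 255; 10.3 -28.5 0 0 255; 10.3 -28.5 0 0 255; 10.3 -28.5 0 0 255; 10.3 -28.5 0 0 255; 10.3 -28.5 0 0 255; 10.3 -28.5 0 0 255; 10.3 -28.5 0 0 255; 10.3 -28.5 0 0 255; 10.3 -28.5 0 0 255; 10.3 -28.5 0 0 255; 5 -14.5 0 0 255; 0 0 0 0 255; 0 0 0 0 255; 0 0 0 0 255")

```text
time_s: 16.82
tool_pos: [0.4348, -0.0572, 0.1101]
tool_rot: [180.0, 0.0, -164.7]
force: [-0.1, 0.8, -3.1]
grip_width: 0.0232
grasp_force: 55.0
```

```bash
python3 - <<'E'
from h import *
o=telemetry.get_obs();print(o["tool_pos"],o["tool_rot"],o["qpos"])
t=cams.read_camera("top");s=cams.read_camera("side");cv2.imwrite("pics/t4.png",t);cv2.imwrite("pics/s4.png",s)
m=np.hstack([cv2.resize(t[120:220,210:310],(400,400),interpolation=3),cv2.resize(s[120:220,190:290],(400,400),interpolation=3)])
cv2.imwrite("pics/c5.png",m)
E
```

```text
[ 0.43477058 -0.05722793  0.11011219] [ 1.79998277e+02  4.51829339e-03 -1.64683935e+02] [ 74.19657196  -0.49782994 -68.62754294 117.88953721  -0.52729277
  62.28928206 111.13099905]
```

View pics/c5.png

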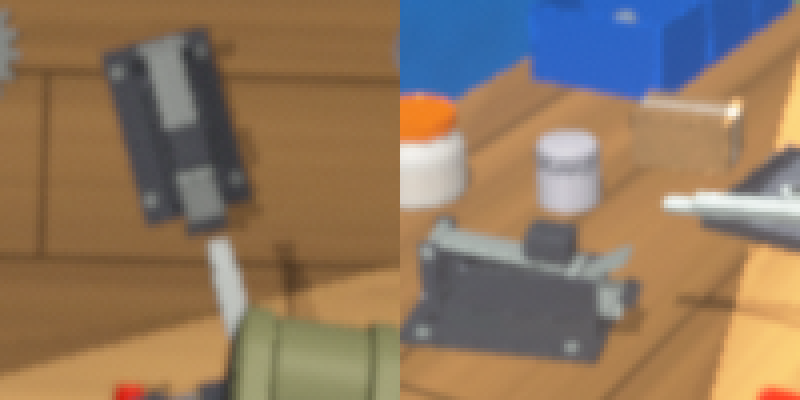

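The blade tip is at top-crop (219,238), lined up with the mouth. The side view shows the lever level, tip at crop (665,203). I'll check alignment in the holder frame.

```bash
python3 - <<'E'
from h import *
t=cv2.imread("pics/t4.png")
g=cv2.cvtColor(t,cv2.COLOR_BGR2HSV)
m=((g[...,1]<75)&(g[...,2]>110)).astype(np.uint8);m[:178]=0;m[202:]=0;m[:,:255]=0;m[:,290:]=0
rows=[(r,np.flatnonzero(m[r])) for r in range(178,200) if m[r].any()]
uv=np.array([(c.mean(),r) for r,c in rows]);q=onplane("top",uv,.115)
a=np.radians(15.5);ax=np.array([np.cos(a),np.sin(a)]);n=np.array([-ax[1],ax[0]])
o=np.array([.6664,.0052])
print(np.c_[(q-o)@ax,(q-o)@n].round(4)[::2])
T=telemetry.get_obs()["tool_pos"][:2];print("tcp",(T-o)@ax,(T-o)@n)
sp=np.array([.5704,-.0229]);print("spanner grasp",(sp-o)@ax,(sp-o)@n)
# holder: dark foot axis, via keeper arm/ramp mids at heights
A=lambda p:(np.array(p,float)+.5)/4-.5+[210,120]
for p,z in(((200,186),.077),((205,232),.037),((165,45),.066)):
    w=onplane("top",[A(p)],z)[0];print(p,(w-o)@ax,(w-o)@n)
E
```

```text
[[-0.094  -0.0023]
 [-0.0998 -0.0008]
 [-0.1061 -0.0008]
 [-0.1119  0.0007]
 [-0.1185 -0.0007]
 [-0.1247 -0.0007]
 [-0.1305  0.0008]
 [-0.1371 -0.0006]
 [-0.1429  0.0009]
 [-0.1495 -0.0005]
 [-0.1549  0.0024]]
tcp -0.23972288541541245 0.0020501730133241835
spanner grasp -0.1000179218758268 -0.0014231316316496558
(200, 186) -0.04603224000070719 -0.0008620984693463353
(205, 232) -0.07621877632868274 0.001161336544409358
(165, 45) 0.07189028474857209 -0.002676171120764038
```

>>> arm_command(series="0 -1 10 -0.01 255; 0 0 15 0 255; 0 0 15 0 255; 0 0 15 0 255; 0 0 8 0 255; 0 0 2 0 255; 0 0 0 0 255; -6 0 0 0 255; -8 0 0 0 255; -8 0 0 0 255; -8 0 0 0 255; -8 0 0 0 255; -8 0 0 0 255; -4 0 0 0 255; 0 0 0 0 255; 0 0 0 0 255")

```text
time_s: 18.25
tool_pos: [0.4832, -0.0455, 0.0452]
tool_rot: [180.0, -0.0, -164.1]
force: [-0.1, -0.9, -2.1]
grip_width: 0.0232
grasp_force: 55.0
```

>>> arm_command(series="-4 0 0 0 255; -5 0 0 0 255; -5 0 0 0 255; -5 0 0 0 255; -5 0 0 0 255; -5 0 0 0 255; -5 0 0 0 255; 0 0 0 0 255; 0 0 0 0 255")

```text
time_s: 19.0
tool_pos: [0.5134, -0.0372, 0.0439]
tool_rot: [180.0, -0.3, -164.2]
force: [-6.2, -2.7, -2.2]
grip_width: 0.023
grasp_force: 55.0
```

>>> arm_command(series="-5 0 0 0 255; -5 0 0 0 255; -5 0 0 0 255; -5 0 0 0 255; -5 0 0 0 255; -5 0 0 0 255; -5 0 0 0 255; -5 0 0 0 255; -5 0 0 0 255; -5 0 0 0 255; 0 0 0 0 255; 0 0 0 0 255")

```text
time_s: 20.0
tool_pos: [0.5654, -0.0222, 0.0454]
tool_rot: [180.0, 0.2, -164.1]
force: [1.4, -0.4, -4.1]
grip_width: 0.0229
grasp_force: 55.0
```

>>> arm_command(series="-3 0 0 0 255; -2 0 0 0 255; -2 0 0 0 255; -1 0 0 0 255; -1 0 0 0 255; 0 0 0 0 255; 0 0 0 0 255")

```text
time_s: 20.58
tool_pos: [0.5725, -0.0203, 0.045]
tool_rot: [-180.0, 0.0, -164.1]
force: [-1.4, -0.5, -3.8]
grip_width: 0.0228
grasp_force: 55.0
```

>>> arm_command(series="-1 0 0 0 255; -1 0 0 0 255; -1 0 0 0 255; 0 0 0 0 255; 0 0 0 0 255")

```text
time_s: 21.0
tool_pos: [0.5753, -0.0195, 0.045]
tool_rot: [-180.0, -0.0, -164.1]
force: [-2.8, -0.8, -4.3]
grip_width: 0.0228
grasp_force: 55.0
```

>>> arm_command(series="-1 0 0 0 255; -1 0 0 0 255; -1 0 0 0 255; 0 0 0 0 255; 0 0 0 0 255")

```text
time_s: 21.42
tool_pos: [0.5754, -0.0195, 0.044]
tool_rot: [180.0, -0.4, -164.1]
force: [-8.9, -1.9, -3.0]
grip_width: 0.0233
grasp_force: 55.0
```

>>> arm_command(series="2 0 0 0 255; 0 0 0 0 180; 0 0 0 0 100; 0 0 0 0 60; 0 0 0 0 0; 0 0 0 0 0; 0 0 0 0 0; 0 0 0 0 0; 8 0 -5 0 0; 10 0 -20 0 0; 10 0 -30 0 0; 10 0 -30 0 0; 30 0 -20 0 0; 35 0 -10 0 0; 10 0 -20 0 0; 0 30 -20 0 0; 0 39 0 0 0; 0 39 0 0 0; 0 39 0 0 0; 0 39 0 0 0")

```text
time_s: 23.08
tool_pos: [0.4162, 0.1297, 0.1998]
tool_rot: [-179.7, 0.0, -164.2]
force: [0.4, 1.0, 0.1]
grip_width: 0.0872
grasp_force: 0.0
```

>>> arm_command(series="0 30 0 0 0; 0 20 0 0 0; 0 0 0 0 0; 0 0 0 0 0")

```text
time_s: 23.42
tool_pos: [0.4027, 0.1778, 0.1997]
tool_rot: [-179.9, -0.0, -163.9]
force: [0.1, 0.1, -0.5]
grip_width: 0.0872
grasp_force: 0.0
```

```bash
python3 - <<'E'
from h import *
o=telemetry.get_obs();print(o["time_s"],o["tool_pos"])
t=cams.read_camera("top");s=cams.read_camera("side");cv2.imwrite("pics/t5.png",t);cv2.imwrite("pics/s5.png",s)
m=np.hstack([cv2.resize(t[120:220,210:310],(400,400),interpolation=3),cv2.resize(s[140:240,190:290],(400,400),interpolation=3)])
cv2.imwrite("pics/c6.png",m)
g=cv2.cvtColor(t,cv2.COLOR_BGR2HSV)
E
```

```text
23.4167 [0.40272803 0.17782847 0.1996641 ]
```

View pics/c6.png

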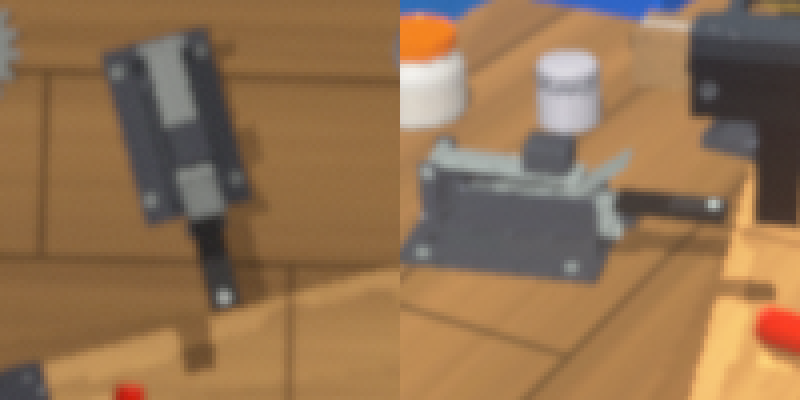

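The lever lies level under the arm, with its handle end at top-crop (228,307). I'll check how far home it is.

```bash
python3 - <<'E'
from h import *
A=lambda p:(np.array(p,float)+.5)/4-.5+[210,120]
a=np.radians(15.5);ax=np.array([np.cos(a),np.sin(a)]);n=np.array([-ax[1],ax[0]]);o=np.array([.6664,.0052])
for p in((228,308),(224,296),(207,225)):
    w=onplane("top",[A(p)],.05)[0];print(p,(w-o)@ax,(w-o)@n)
S=lambda p:(np.array(p,float)-[400,0]+.5)/4-.5+[190,140]
for p,z in(((724,210),.045),):
    w=onplane("side",[S(p)],z)[0];print("side",(w-o)@ax,(w-o)@n)
# keeper pad/lip end: predict side pixels of jaw lip end for theta
E
```

```text
(228, 308) -0.14079204965743397 -0.000501660120533231
(224, 296) -0.13086413696415133 0.0001972927602691644
(207, 225) -0.07303638784882024 -0.0007390621553210323
side -0.14137423468157295 0.0006592033003664527
```

```bash
python3 -c "
from cell import env
print(env.sign_off())"
```

```text
the job is handed in; nothing more can be done
None
```

The job is handed in at about 23 s of the 64 s: the spanner lies flat in the tray, and the tyre lever is under the keeper arm with its tip measured about 1 mm from the back stop; the sign-off gave no verdict, so I don't know the judged result.

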